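# Put away the loose optics after an experiment

## Task

Clear the loose optics from the front of the bench into their trays: put the mounted lens away first, flat in the round dish, before you move anything else; then stand both steel posts upright in the long narrow tray and both black post holders upright in the square tray, in any order. Every part must rest on the floor of its tray; set parts down rather than dropping them, and do not disturb the mirror and the iris that are standing on the bench.

Things in the scene. Friction and masses are not known exactly. Their poses are not given: they have to be found in the camera images.
- lens: Mounted lens: a flat black round cell 50 mm in diameter and 22 mm thick lying on the bench, with a pale glass disc slightly domed (3 mm) in its upper face, about 80 g. Grip it across the cell's sides. Origin at the centre of its underside, z up.
- post_a: Pedestal post of bare steel, standing upright on the bench: a round shaft 25 mm in diameter on a thin round foot 32 mm in diameter and 6 mm high, 64 mm tall overall, about 250 g. Grip the shaft, which is plain from 6 mm up to the top. Origin at the centre of its underside, z up. There are two alike.
- post_b: Pedestal post of bare steel, standing upright on the bench: a round shaft 25 mm in diameter on a thin round foot 32 mm in diameter and 6 mm high, 64 mm tall overall, about 250 g. Grip the shaft, which is plain from 6 mm up to the top. Origin at the centre of its underside, z up. There are two alike.
- holder_a: Black post holder, standing upright on the bench: a square base block 40 x 40 mm and 26 mm high, with a round black tube 24 mm in diameter rising from the middle of it to 66 mm overall, and a small steel thumbscrew (12 mm across) sticking out 8 mm from the base's +x side at 13 mm height. About 220 g. Grip the tube. Origin at the centre of its underside, z up. There are two alike.
- holder_b: Black post holder, standing upright on the bench: a square base block 40 x 40 mm and 26 mm high, with a round black tube 24 mm in diameter rising from the middle of it to 66 mm overall, and a small steel thumbscrew (12 mm across) sticking out 8 mm from the base's +x side at 13 mm height. About 220 g. Grip the tube. Origin at the centre of its underside, z up. There are two alike.
- long_tray: Long narrow open tray of white plastic, fixed to the bench: outside 80 x 190 x 25 mm high, walls and floor 5 mm thick (inside 70 x 180 mm, floor 5 mm above the bench). Origin at the centre of its underside; its long side runs along its own y axis, z up.
- square_tray: Square open tray of white plastic, fixed to the bench: outside 160 x 160 x 25 mm high, walls and floor 5 mm thick (inside 150 x 150 mm, floor 5 mm above the bench). Origin at the centre of its underside; sides along its own x and y axes, z up.
- round_dish: Round open dish of white plastic, fixed to the bench: outside 140 mm in diameter, 18 mm high, wall and floor 5 mm thick (inside 130 mm across, floor 5 mm above the bench). Origin at the centre of its underside, z up.
- mirror: Bystander, to be left alone: mirror in a square black mount on a short post and a black 50 mm square base, about 145 mm tall, standing loose on the bench at the robot's left. Origin at the centre of its underside.
- iris: Bystander, to be left alone: round black iris (52 mm disc standing on edge) on a short post and a black 50 mm square base, about 160 mm tall, standing loose on the bench at the robot's right. Origin at the centre of its underside.

How it is judged:
By the outcome, as a careful person would: the job done as asked, in the order asked, and still so for the second after the job is handed in, with the robot touching nothing.
It also fails if it takes over 131 s, if anything falls off the work surface, if the arm or the gripper's body presses on something with over 40 N, if the wrist force passes 120 N, or if a joint passes its speed limit or range.

## Robot

A 6-joint arm with a two-finger parallel gripper is mounted at the origin on the work surface. World frame = base frame: x ahead of the robot, y to its left, z up, the work surface at z = 0. Lengths are in m, angles in rad, forces in N, time in s.
With the tool pointing down it reaches from about 0.3 to 0.775 m from the base axis. Payload 14.6 kg.
Tool frame: the origin (TCP) lies between the finger pads; the fingertips stand 8 mm ahead of it and the grasp point (between the pads) lies 11 mm behind it; x points along the fingers, y is the direction in which the jaws open and shut, and the axes are right-handed (so a half turn about x gives the same grasp; the last joint's range is limited). The gripper opens to 94 mm and grips with 3 to 60 N. Pads are 16 mm wide; open, the fingers measure 119 mm over their backs; the gripper's body (75 mm by 177 mm) begins 78 mm behind the grasp point.
Start: joints at [1.119, 0.3, 1.521, -0, 1.321, -0.067], TCP at [0.206, 0.51, 0.213] pointing down, gripper open.
Joint ranges: [-3.03, 3.03], [-0.79, 2.21], [0.23, 2.52], [-1.04, 4.18], [0, 3.07], [-2.55, 2.55]. Speed limits (rad/s): [2.22, 2.22, 2.57, 3.14, 3.14, 3.14].

## Interface

Orientations are given as [roll, pitch, yaw] about the fixed x, y, z axes, in that order (R = Rz(yaw) Ry(pitch) Rx(roll)).
In Python, from station import ctrl gives the robot as it stands.
- The arm moves only by the shell command python3 -m creep 'ROWS' [FORCE]. ROWS is a JSON object of lists of equal length, an entry for each row: "hand": the closure, from -1 (fully open) to 1 (shut); "slide": the shift along the tool's x, y, z in m, a list of three; "spin": the turn about the tool's x in degrees. A call has 1 to 12 rows; each row is the pose to reach, as a shift and turn from the pose commanded when the call began, along the tool's axes at that moment; what a row does not reach only later rows make up. A row lasts 1/12 s, in which the tool goes at most 41.7 mm and 7.16 degrees, less where a joint would pass 70% of its speed; a pose out of reach is approached as far as the arm can. A call with a gripper value outside its range is refused whole. The fingers move at their own pace and stop on an object; FORCE is the grip in N (left out, the last holds). Time passes only in rows, so rows that repeat a pose let the fingers close. It gives the time, the measured TCP pose, the force and the opening at its end, in the units of the state.
- ctrl.get_obs(): the state, without advancing time (a new reading comes with each control period).
- ctrl.camera(name): name is "scene" or "side" or "wrist"; returns the picture (480x640x3 uint8, red, green, blue); there is no depth.
- ctrl.calibration(name): a dict with "K" (3x3 intrinsics, pixels), "R" (3x3) and "t" (3): a world point X has camera coordinates R X + t. Camera axes: x right, y down, z forward; pixel columns grow to the right and rows downward; lengths in m; the calibration is good to about 2 mm. The wrist camera is an equidistant fisheye: a pixel r from the principal point sees the ray r / f radians off the axis. A picture is of the moment at which its call begins: read the wrist's pose just before it. calibration takes no time and is no camera call; for the wrist camera it gives the pose at the moment of the call.
- ctrl.hand_in(): hands the job in, once; it reports no verdict.
The state is a dict: "time_s": time; "qpos": joint angles; "joint_vel": joint speeds; "tau": joint torques, N m; "ee_pos": TCP position; "eef_rot": TCP orientation; "force": force on the tool from outside, world axes, zero at the start; "moment": the same for the moment, N m; "grip_width": finger opening in m.
Only numpy, scipy, OpenCV 4.12 (cv2) and the standard library are available. Lean on these libraries where they do the work, as an engineer would, in place of code of your own. Each camera call takes 0.05 s, during which the arm holds its last target.

## Working session

There is one attempt and no reset: what is moved stays moved. The work goes in short steps, Python scripts to look and compute and a shell command to move; the robot and the scene stay as the last step left them, time stands still between calls to the robot, and variables do not carry over. Pictures are saved under pics/ and viewed, and the job is handed in when it is done.

```bash
ls; mkdir -p pics
python3 - <<'E'
from station import ctrl
import cv2
o=ctrl.get_obs(); print(o)
for n in ["scene","side","wrist"]:
    c=ctrl.calibration(n); print(n,c)
    cv2.imwrite(f"pics/{n}0.png",ctrl.camera(n)[:,:,::-1])
E
```

```text
pics
{'time_s': 0.0, 'qpos': array([ 1.11942721e+00,  3.00498815e-01,  1.52157572e+00, -1.84823690e-05,
        1.32070239e+00, -6.66022832e-02]), 'joint_vel': array([-2.18439956e-04, -4.00288233e-04, -1.84917197e-03,  6.04450114e-04,
       -1.01002557e-03,  5.30220369e-05]), 'tau': array([-9.46175969e-04, -5.31806016e+01, -3.52728403e+01,  7.07883085e-02,
        2.44182476e-02, -7.90000445e-05]), 'ee_pos': array([0.20633637, 0.50955589, 0.21287339]), 'eef_rot': array([-1.62228338,  1.56961192, -2.00704563]), 'force': array([0.40437261, 0.6479245 , 0.66965934]), 'moment': array([ 0.01166625,  0.01332511, -0.01109543]), 'grip_width': 0.09380638903315543}
scene {'K': array([[612.76474653,   0.        , 313.37621401],
       [  0.        , 612.76474653, 230.40616066],
       [  0.        ,   0.        ,   1.        ]]), 'R': array([[ 0.80968052,  0.58686869, -0.00161302],
       [ 0.47301197, -0.65421871, -0.59013351],
       [-0.34738615,  0.47705663, -0.80730406]]), 't': array([-0.41292956, -0.20728283,  1.5775384 ])}
side {'K': array([[600.07953277,   0.        , 327.42724035],
       [  0.        , 600.07953277, 232.47472384],
       [  0.        ,   0.        ,   1.        ]]), 'R': array([[ 0.74000125, -0.67240441,  0.01644571],
       [-0.37909651, -0.43715476, -0.81558663],
       [ 0.55559337,  0.59730061, -0.57840124]]), 't': array([-0.35567051,  0.22247536,  1.18873437])}
wrist {'K': array([[371.64829954,   0.        , 327.26471806],
       [  0.        , 371.64829954, 235.75645319],
       [  0.        ,   0.        ,   1.        ]]), 'R': array([[ 3.75744027e-01,  9.26723386e-01, -4.39518969e-04],
       [ 8.89820384e-01, -3.60648958e-01,  2.79556815e-01],
       [ 2.58913326e-01, -1.05432896e-01, -9.60129051e-01]]), 't': array([-0.54987779, -0.0288121 ,  0.39163942])}
```

View pics/scene0.png

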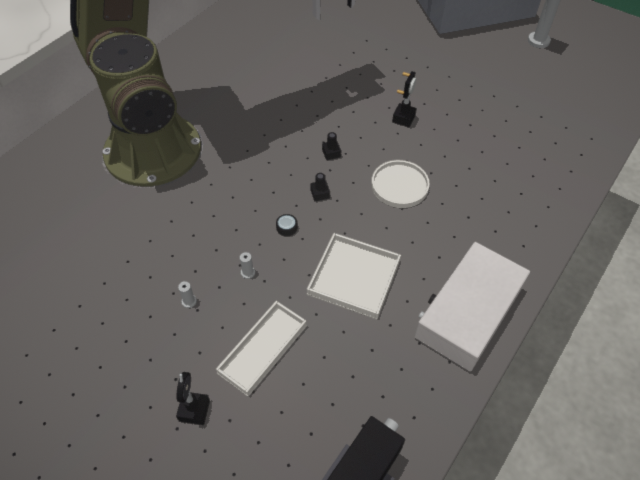

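View pics/side0.png

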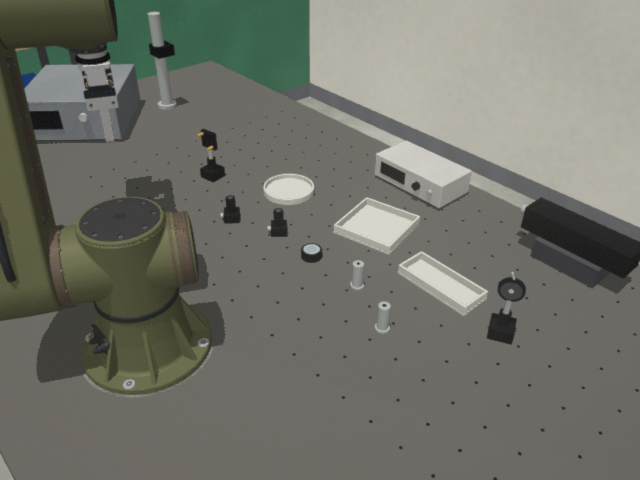

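View pics/wrist0.png

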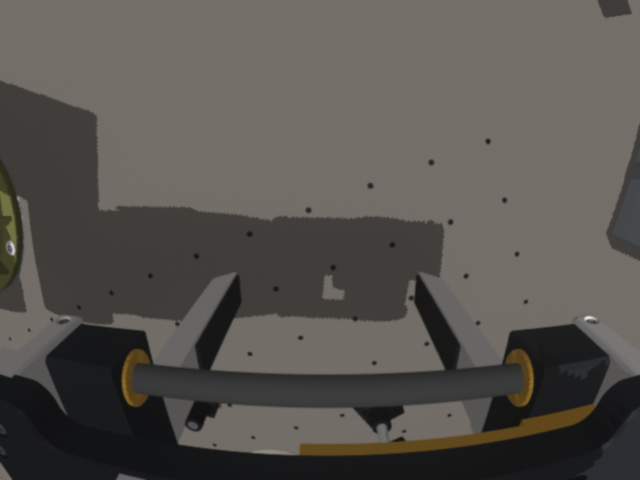

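The scene view shows the lens at (287,224), posts at (247,265) and (188,294), holders at (331,146) and (320,187), the dish at (400,183), the square tray at (355,275) and the long tray at (262,347). I'll zoom in next for exact measurements.

```bash
cat > h.py <<'E'
import numpy as np, cv2
from station import ctrl
def ray(n,u,v,z,c=None):
    c=c or ctrl.calibration(n); K,R,t=map(np.array,(c["K"],c["R"],c["t"]))
    x=(u-K[0,2])/K[0,0]; y=(v-K[1,2])/K[1,1]
    if n=="wrist":
        r=np.hypot(x,y); d=np.array([x/r*np.sin(r),y/r*np.sin(r),np.cos(r)])
    else: d=np.array([x,y,1])
    C=-R.T@t; d=R.T@d
    return C+d*(z-C[2])/d[2]
def proj(n,X,c=None):
    c=c or ctrl.calibration(n); K,R,t=map(np.array,(c["K"],c["R"],c["t"]))
    p=R@np.array(X)+t
    if n=="wrist":
        rr=np.hypot(p[0],p[1]); th=np.arctan2(rr,p[2]); k=th/rr
        return K[0,0]*p[0]*k+K[0,2],K[1,1]*p[1]*k+K[1,2]
    return K[0,0]*p[0]/p[2]+K[0,2],K[1,1]*p[1]/p[2]+K[1,2]
E
python3 - <<'E'
from h import *
s=cv2.imread("pics/scene0.png"); d=cv2.imread("pics/side0.png")
# trays: white masks
for n,im,roi in (("scene",s,(150,140,430,400)),("side",d,(250,170,490,320))):
    g=cv2.cvtColor(im,cv2.COLOR_BGR2GRAY); m=np.zeros_like(g); x0,y0,x1,y1=roi
    m[y0:y1,x0:x1]=(g[y0:y1,x0:x1]>135)*255
    m=cv2.morphologyEx(m,cv2.MORPH_CLOSE,np.ones((3,3)))
    cs,_=cv2.findContours(m,cv2.RETR_EXTERNAL,cv2.CHAIN_APPROX_NONE)
    for c in cs:
        if cv2.contourArea(c)<40: continue
        P=np.array([ray(n,u,v,0.025)[:2] for u,v in c[:,0]],np.float32)
        print(n,cv2.contourArea(c),cv2.boundingRect(c),"rect",np.round(cv2.minAreaRect(P)[0],4),np.round(cv2.minAreaRect(P)[1],3),round(cv2.minAreaRect(P)[2],1))
a=cv2.resize(s[120:320,160:360],(600,600),interpolation=cv2.INTER_CUBIC)
cv2.imwrite("pics/s0z.png",a)
b=cv2.resize(d[180:340,200:400],(750,600),interpolation=cv2.INTER_CUBIC)
cv2.imwrite("pics/d0z.png",b)
E
```

```text
scene 139.0 (419, 306, 11, 23) rect [ 0.81  -0.025] [0.021 0.051] 29.6
scene 3503.5 (216, 301, 90, 95) rect [ 0.5795 -0.2716] [0.196 0.085] 89.6
scene 81.0 (178, 281, 12, 11) rect [ 0.3583 -0.2623] [0.024 0.024] 15.5
scene 74.5 (240, 252, 11, 10) rect [ 0.4156 -0.1269] [0.022 0.024] 39.4
scene 4618.0 (307, 233, 94, 81) rect [ 0.6335 -0.0221] [0.161 0.172] 13.8
scene 151.5 (278, 216, 17, 13) rect [0.4309 0.0019] [0.037 0.035] 35.9
scene 1968.0 (371, 160, 59, 45) rect [0.5792 0.2614] [0.139 0.14 ] 68.7
side 118.5 (378, 301, 13, 19) rect [ 0.4067 -0.2578] [0.055 0.025] 49.3
side 186.5 (350, 260, 14, 30) rect [ 0.4449 -0.1357] [0.103 0.029] 45.0
side 2676.5 (398, 251, 90, 65) rect [ 0.5685 -0.2744] [0.204 0.105] 89.7
side 105.5 (304, 244, 16, 10) rect [0.4312 0.0021] [0.035 0.035] 49.0
side 2825.0 (333, 197, 87, 58) rect [ 0.6232 -0.0249] [0.191 0.174] 13.8
side 1237.5 (263, 173, 51, 32) rect [0.5635 0.2521] [0.163 0.137] 49.2
side 1931.0 (375, 170, 115, 38) rect [ 0.8721 -0.0114] [0.196 0.32 ] 49.4
```

View pics/s0z.png

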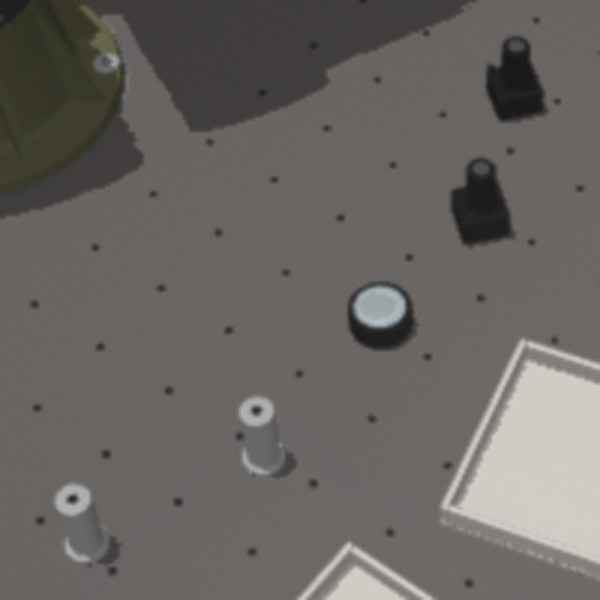

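View pics/d0z.png

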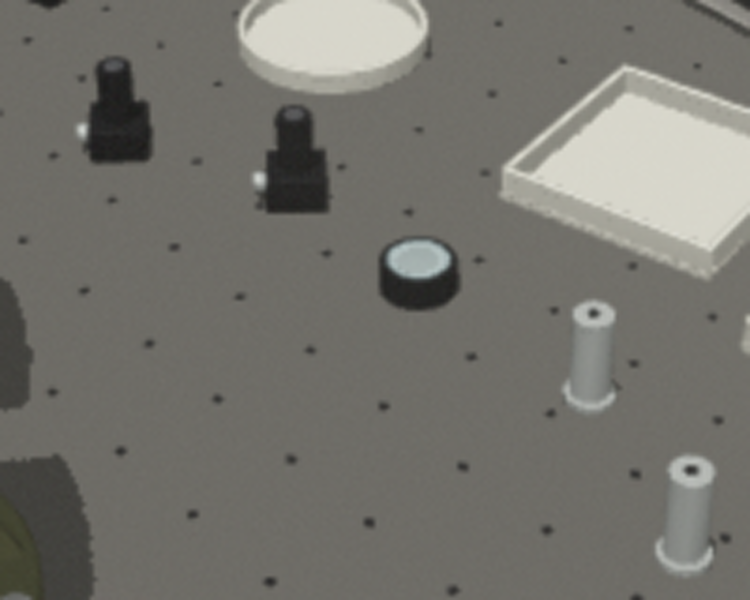

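```bash
cat >> h.py <<'E'
def two(p1,p2):
    c=[ctrl.calibration(n) for n in ("scene","side")]
    A=[];b=[];Ps=[]
    from scipy.optimize import least_squares
    f=lambda X:np.r_[np.subtract(proj("scene",X,c[0]),p1),np.subtract(proj("side",X,c[1]),p2)]
    r=least_squares(f,[.5,0,.05]); return r.x,r.cost
E
python3 - <<'E'
from h import *
S=lambda u,v:((u+.5)/3-.5+160,(v+.5)/3-.5+120)
D=lambda u,v:((u+.5)/3.75-.5+200,(v+.5)/3.75-.5+180)
for nm,a,b,z in (("pA",(257,410),(593,313),.064),("pB",(73,499),(690,470),.064),("hA(near)",(481,169),(294,115),.066),("hB",(516,46),(114,66),.066)):
    print(nm,ray("scene",*S(*a),z)[:2].round(4),ray("side",*D(*b),z)[:2].round(4),two(S(*a),D(*b)))
print("lens z.024",ray("scene",286.2,222.2,.024),ray("side",311.5,248.6,.024))
print("hole mirror",[ray("scene",u,v,.0).round(3) for u,v in ((404,115),(192,409))],[ray("side",u,v,0).round(3) for u,v in ((213,172),(502,329))])
from scipy.spatial.transform import Rotation as Rn
o=ctrl.get_obs();print(Rn.from_euler("xyz",o["eef_rot"]).as_matrix().round(4))
s=cv2.imread("pics/scene0.png"); d=cv2.imread("pics/side0.png")
a=s[220:400,200:420];cv2.imwrite("pics/s1z.png",cv2.resize(a,(733,600),interpolation=cv2.INTER_CUBIC))
a=s[60:210,310:440];cv2.imwrite("pics/s2z.png",cv2.resize(a,(520,600),interpolation=cv2.INTER_CUBIC))
a=s[360:440,150:250];cv2.imwrite("pics/s3z.png",cv2.resize(a,(600,480),interpolation=cv2.INTER_CUBIC))
E
```

```text
pA [ 0.4355 -0.1441] [ 0.4383 -0.1435] (array([ 0.43651962, -0.14510568,  0.06595499]), np.float64(0.0007324804906253896))
pB [ 0.3801 -0.2749] [ 0.3824 -0.2738] (array([ 0.38090482, -0.27524044,  0.06566356]), np.float64(0.009292451793073914))
hA(near) [0.4336 0.1321] [0.4357 0.1323] (array([0.43441263, 0.1308175 , 0.06747864]), np.float64(0.005577907866799936))
hB [0.3788 0.2583] [0.3815 0.2587] (array([0.37997722, 0.25645747, 0.06789147]), np.float64(0.006226037599025304))
lens z.024 [0.4312645 0.0021732 0.024    ] [0.43173748 0.00268049 0.024     ]
hole mirror [array([0.457, 0.489, 0.   ]), array([ 0.546, -0.446,  0.   ])] [array([0.48 , 0.496, 0.   ]), array([ 0.568, -0.441,  0.   ])]
[[-4.000e-04  3.754e-01  9.269e-01]
 [-8.000e-04  9.269e-01 -3.754e-01]
 [-1.000e+00 -8.000e-04 -0.000e+00]]
```

View pics/s1z.png

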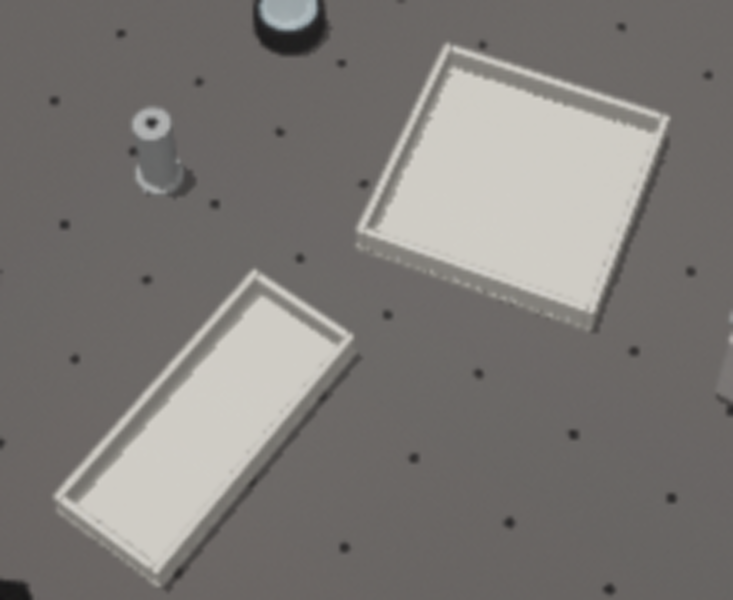

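View pics/s2z.png

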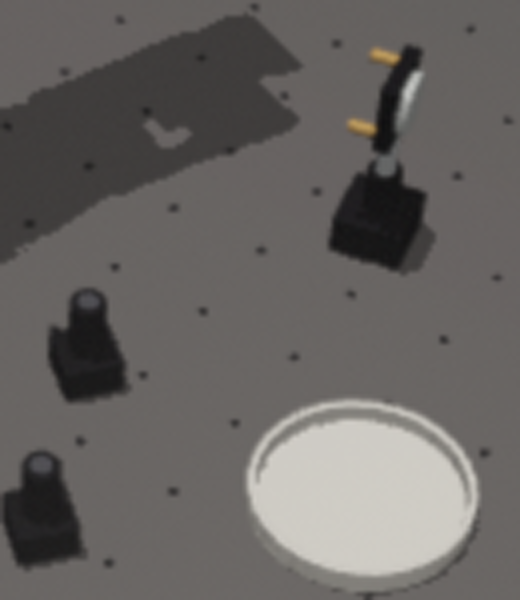

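View pics/s3z.png

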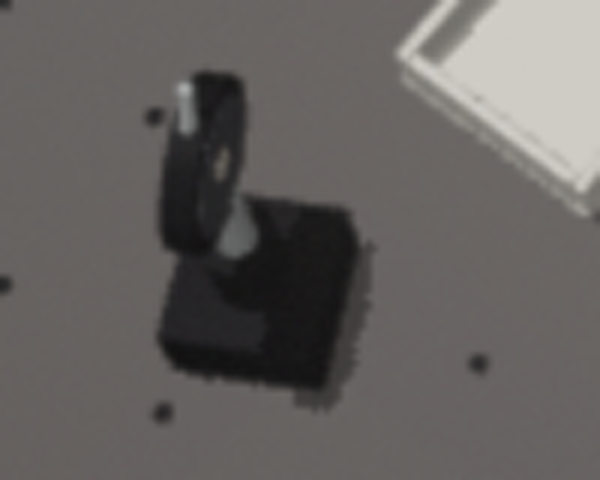

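Run:
```python
from h import *
T=lambda u,v:((u+.5)/3.332-.5+200,(v+.5)/3.333-.5+220)
for nm,q in (("long",[(257,272),(353,338),(160,572),(58,496)]),("sq",[(449,46),(668,118),(592,315),(358,233)])):
    P=np.array([ray("scene",*T(*p),.025)[:2] for p in q]); print(nm,P.round(4).tolist(),P.mean(0).round(4))
U=lambda u,v:((u+.5)/4-.5+310,(v+.5)/4-.5+60)
print("dish",[ray("scene",*U(*p),.018)[:2].round(4).tolist() for p in ((248,488),(478,488),(363,400),(363,575))],ray("scene",*U(363,488),.018))
print("mirror base bottom",[ray("scene",*U(*p),.0)[:2].round(4).tolist() for p in ((330,250),(408,270),(425,210))])
V=lambda u,v:((u+.5)/6-.5+150,(v+.5)/6-.5+360)
print("iris base bottom",[ray("scene",*V(*p),.0)[:2].round(4).tolist() for p in ((165,370),(322,388),(357,255))])
print("iris top",ray("scene",*V(210,75),.16), ray("side",512,281,.155))
```

```text
long [[0.5419, -0.1748], [0.6184, -0.1768], [0.6177, -0.3623], [0.5397, -0.3616]] [ 0.5794 -0.2689]
sq [[0.5397, 0.0403], [0.691, 0.077], [0.7292, -0.077], [0.5766, -0.1146]] [ 0.6341 -0.0186]
dish [[0.5216, 0.2253], [0.6348, 0.3071], [0.5407, 0.3283], [0.6133, 0.2081]] [0.57821114 0.26618408 0.018     ]
mirror base bottom [[0.4455, 0.4472], [0.4973, 0.4614], [0.4774, 0.5177]]
iris base bottom [[0.5389, -0.48], [0.5829, -0.4552], [0.5631, -0.4164]]
iris top [ 0.5517983  -0.43328462  0.16      ] [ 0.53447139 -0.4520426   0.155     ]
```

```bash
cat >> h.py <<'E'
def go(x,y,z):
    from scipy.spatial.transform import Rotation as Rn
    o=ctrl.get_obs(); R=Rn.from_euler("xyz",o["eef_rot"]).as_matrix()
    d=np.array([x,y,z])-o["ee_pos"]; print("t",round(o["time_s"],2),"pos",o["ee_pos"].round(4),"w",round(o["grip_width"],4),"F",o["force"].round(1),"jawyaw",np.degrees(np.arctan2(R[1,1],R[0,1])).round(1),"slide",(R.T@d).round(4))
E
python3 -m creep '{"hand":[-1,-1,-1,-1,-1,-1,-1,-1,-1,-1,-1,-1],"slide":[[0,-0.010,0.011],[0,-0.031,0.032],[0,-0.059,0.061],[0,-0.087,0.090],[0,-0.115,0.119],[0,-0.142,0.147],[0,-0.170,0.176],[0,-0.198,0.205],[0,-0.226,0.234],[0,-0.250,0.259],[0,-0.264,0.273],[0,-0.271,0.281]],"spin":[0,0,0,0,0,0,0,0,0,0,0,0]}'
python3 -c "
from h import *
go(.4315,.0025,.10)"
```

```text
time_s: 1.15
ee_pos: [0.3658, 0.1509, 0.2134]
eef_rot: [-0.831, 1.571, -1.219]
force: [0.7, 0.5, 0.5]
grip_width: 0.0941
t 1.15 pos [0.3658 0.1509 0.2134] w 0.0941 F [0.7 0.5 0.5] jawyaw 67.8 slide [ 0.1135 -0.1126  0.1169]
```

```bash
python3 -m creep '{"hand":[-1,-1,-1,-1,-1,-1,-1,-1,-1,-1],"slide":[[0.005,-0.010,0.011],[0.015,-0.031,0.032],[0.030,-0.056,0.058],[0.050,-0.080,0.083],[0.070,-0.098,0.101],[0.090,-0.108,0.112],[0.105,-0.1125,0.117],[0.1135,-0.1125,0.117],[0.1135,-0.1125,0.117],[0.1135,-0.1125,0.117]],"spin":[0,0,0,0,0,0,0,0,0,0]}'
python3 -c "
from h import *
go(.4315,.0025,.011)
c=ctrl.calibration('wrist')
cv2.imwrite('pics/w1.png',ctrl.camera('wrist')[:,:,::-1])
print(proj('wrist',[.4315,.0025,.025],c))
cv2.imwrite('pics/sc1.png',ctrl.camera('scene')[:,:,::-1])"
```

```text
time_s: 1.98
ee_pos: [0.4312, 0.0054, 0.1002]
eef_rot: [-2.94, 1.57, 2.959]
force: [0.1, 0.1, -0.4]
grip_width: 0.094
t 1.98 pos [0.4312 0.0054 0.1002] w 0.094 F [ 0.1  0.1 -0.4] jawyaw 68.0 slide [ 0.0892 -0.0026  0.0014]
(np.float64(323.240715170996), np.float64(251.24309974353426))
```

View pics/w1.png

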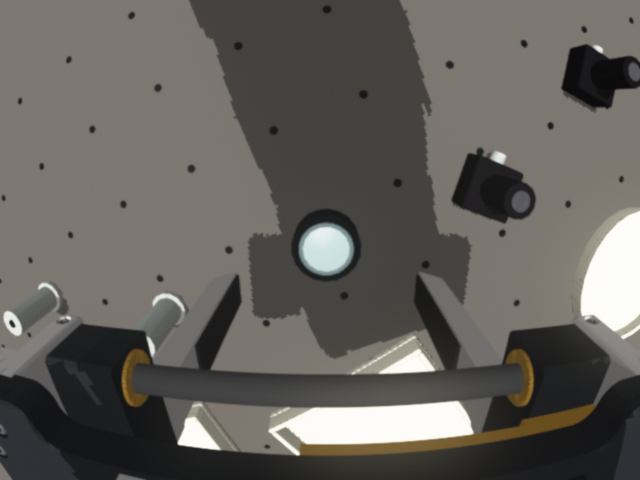

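The wrist view shows the lens glass at (326,249), within 3 px of the prediction and centred between the fingers. Next I descend and grip.

```bash
python3 -m creep '{"hand":[-1,-1,-1,-1,-1,-1,-1,-1],"slide":[[0.010,-0.001,0],[0.030,-0.001,0],[0.050,-0.001,0],[0.067,-0.001,0],[0.079,-0.001,0],[0.086,-0.001,0],[0.089,-0.001,0],[0.089,-0.001,0]],"spin":[0,0,0,0,0,0,0,0]}'
python3 -m creep '{"hand":[0.0,0.3,0.6,1,1,1,1,1,1,1],"slide":[[0,0,0],[0,0,0],[0,0,0],[0,0,0],[0,0,0],[0,0,0],[0,0,0],[0,0,0],[0,0,0],[0,0,0]],"spin":[0,0,0,0,0,0,0,0,0,0]}' 15
python3 -c "
from h import *
go(.579,.263,.11)"
```

```text
time_s: 2.75
ee_pos: [0.431, 0.0041, 0.0108]
eef_rot: [-2.828, 1.571, 3.07]
force: [0.5, 0.4, -0.1]
grip_width: 0.0938
time_s: 3.58
ee_pos: [0.431, 0.004, 0.011]
eef_rot: [0.405, 1.571, 0.02]
force: [-0.4, -0.8, 2.0]
grip_width: 0.0494
t 3.58 pos [0.431 0.004 0.011] w 0.0494 F [-0.4 -0.8  2. ] jawyaw 68.0 slide [-0.099   0.2956  0.0399]
```

Gripped at 49.4 mm. I'll lift, then carry it to the dish (floor at 5 mm).

```bash
python3 -m creep '{"hand":[1,1,1,1,1,1,1,1,1,1,1,1],"slide":[[-0.005,0,0],[-0.020,0,0],[-0.045,0.005,0.001],[-0.070,0.020,0.003],[-0.090,0.045,0.006],[-0.099,0.080,0.011],[-0.099,0.118,0.016],[-0.099,0.156,0.021],[-0.099,0.194,0.026],[-0.099,0.230,0.031],[-0.099,0.260,0.035],[-0.099,0.280,0.038]],"spin":[0,0,0,0,0,0,0,0,0,0,0,0]}'
python3 -m creep '{"hand":[1,1,1,1],"slide":[[0,0.010,0.001],[0,0.0155,0.002],[0,0.0155,0.002],[0,0.0155,0.002]],"spin":[0,0,0,0]}'
python3 -c "
from h import *
c=ctrl.calibration('wrist')
go(.579,.263,.017)
cv2.imwrite('pics/w2.png',ctrl.camera('wrist')[:,:,::-1])
print(proj('wrist',[.579,.263,.005],c))"
```

```text
time_s: 4.58
ee_pos: [0.5718, 0.2518, 0.1098]
eef_rot: [-3.124, 1.571, 2.775]
force: [-1.0, -0.5, 0.0]
grip_width: 0.0499
time_s: 4.92
ee_pos: [0.5788, 0.2624, 0.1099]
eef_rot: [-2.239, 1.57, -2.624]
force: [0.1, 0.4, -0.6]
grip_width: 0.0496
t 4.92 pos [0.5788 0.2624 0.1099] w 0.0496 F [ 0.1  0.4 -0.6] jawyaw 67.9 slide [0.0929 0.0007 0.    ]
(np.float64(327.8453308311233), np.float64(237.41508976207786))
```

View pics/w2.png

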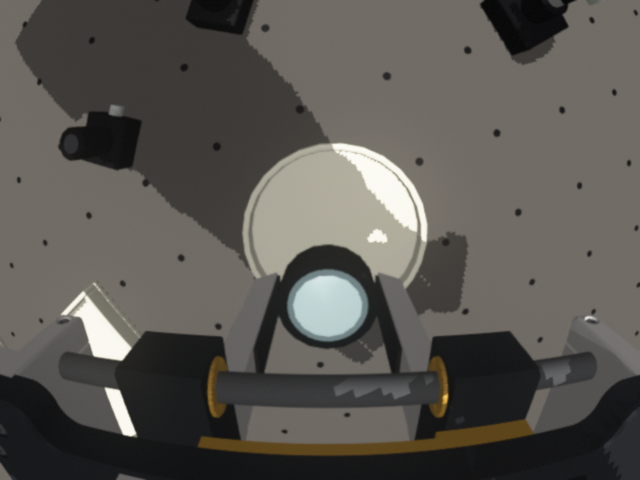

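The lens is held level and the dish centre sits about 4 mm to the tool's +y. I'll shift over and lower.

```bash
python3 -m creep '{"hand":[1,1,1,1,1,1,1,1,1,1,1,1],"slide":[[0.010,0.002,0],[0.030,0.004,0],[0.050,0.004,0],[0.065,0.004,0],[0.076,0.004,0],[0.083,0.004,0],[0.087,0.004,0],[0.090,0.004,0],[0.092,0.004,0],[0.093,0.004,0],[0.0935,0.004,0],[0.0935,0.004,0]],"spin":[0,0,0,0,0,0,0,0,0,0,0,0]}'
python3 -m creep '{"hand":[1,1,1],"slide":[[0.0005,0,0],[0.0005,0,0],[0.0005,0,0]],"spin":[0,0,0]}'
```

```text
time_s: 5.97
ee_pos: [0.5807, 0.2666, 0.0168]
eef_rot: [0.777, 1.57, 0.392]
force: [-0.6, 0.4, -0.7]
grip_width: 0.0495
time_s: 6.22
ee_pos: [0.5806, 0.2666, 0.0161]
eef_rot: [0.794, 1.571, 0.409]
force: [-0.1, 0.2, 0.1]
grip_width: 0.0498
```

```bash
python3 -m creep '{"hand":[1,1,1,1,1],"slide":[[0.0003,0,0],[0.0006,0,0],[0.0009,0,0],[0.0009,0,0],[0.0009,0,0]],"spin":[0,0,0,0,0]}'; python3 -c "
from h import *
go(0,0,0)"
```

```text
time_s: 6.63
ee_pos: [0.5806, 0.2666, 0.016]
eef_rot: [0.676, 1.57, 0.291]
force: [-4.7, -1.8, 9.1]
grip_width: 0.0496
t 6.63 pos [0.5806 0.2666 0.016 ] w 0.0496 F [-4.7 -1.8  9.1] jawyaw 68.0 slide [ 0.0158 -0.465  -0.4381]
```

Contact on the floor (9 N). Release partway and lift.

```bash
python3 -m creep '{"hand":[-0.1,-0.2,-0.3,-0.4,-0.4,-0.4],"slide":[[0,0,0],[0,0,0],[0,0,0],[0,0,0],[0,0,0],[0,0,0]],"spin":[0,0,0,0,0,0]}'
python3 -m creep '{"hand":[-0.4,-0.4,-0.4,-0.4,-0.4,-0.4,-1,-1,-1],"slide":[[-0.003,0,0],[-0.012,0,0],[-0.035,0,0],[-0.065,0,0],[-0.090,0,0],[-0.110,0,0],[-0.122,0,0],[-0.124,0,0],[-0.124,0,0]],"spin":[0,0,0,0,0,0,0,0,0]}'
python3 -c "
from h import *
go(.4345,.132,.14)
cv2.imwrite('pics/w3.png',ctrl.camera('wrist')[:,:,::-1])"
```

```text
time_s: 7.13
ee_pos: [0.5805, 0.2666, 0.015]
eef_rot: [-2.426, 1.571, -2.81]
force: [-1.0, 0.3, -0.9]
grip_width: 0.0658
time_s: 7.88
ee_pos: [0.5806, 0.2666, 0.1393]
eef_rot: [0.762, 1.57, 0.377]
force: [-0.2, 0.3, 0.2]
grip_width: 0.0822
t 7.88 pos [0.5806 0.2666 0.1393] w 0.0822 F [-0.2  0.3  0.2] jawyaw 68.0 slide [-0.0008 -0.1796 -0.0849]
```

View pics/w3.png

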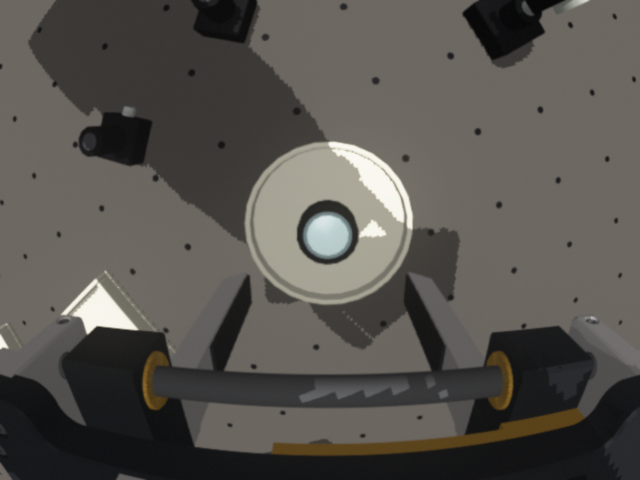

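The lens lies flat in the middle of the dish at (328,235). Next is the near holder.

```bash
python3 -m creep '{"hand":[-1,-1,-1,-1,-1,-1,-1,-1,-1,-1],"slide":[[0,-0.012,-0.006],[0,-0.036,-0.017],[0,-0.070,-0.033],[0,-0.104,-0.049],[0,-0.135,-0.064],[0,-0.160,-0.076],[0,-0.174,-0.082],[0,-0.1795,-0.085],[0,-0.1795,-0.085],[0,-0.1795,-0.085]],"spin":[0,0,0,0,0,0,0,0,0,0]}'
python3 -c "
from h import *
go(.4345,.132,.044)
c=ctrl.calibration('wrist')
cv2.imwrite('pics/w4.png',ctrl.camera('wrist')[:,:,::-1])
print(proj('wrist',[.4345,.132,.066],c))"
```

```text
time_s: 8.77
ee_pos: [0.4347, 0.1324, 0.1387]
eef_rot: [-2.656, 1.57, -3.041]
force: [0.7, 0.5, -0.0]
grip_width: 0.0941
t 8.77 pos [0.4347 0.1324 0.1387] w 0.0941 F [ 0.7  0.5 -0. ] jawyaw 67.9 slide [ 0.0947 -0.0004 -0.    ]
(np.float64(326.28912098125), np.float64(250.5408108937882))
```

View pics/w4.png

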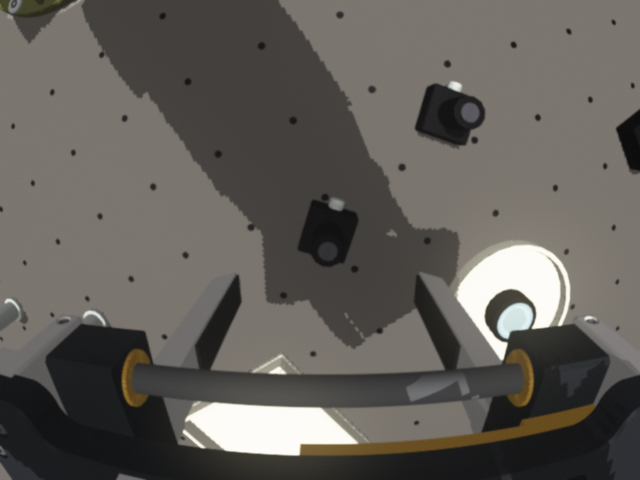

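The tube top is at (327,251), matching the prediction. I'll descend and grip.

```bash
python3 -m creep '{"hand":[-1,-1,-1,-1,-1,-1,-1,-1],"slide":[[0.010,0,0],[0.030,0,0],[0.054,0,0],[0.072,0,0],[0.085,0,0],[0.092,0,0],[0.0945,0,0],[0.0945,0,0]],"spin":[0,0,0,0,0,0,0,0]}'
python3 -m creep '{"hand":[-0.4,0,0.2,0.4,0.6,1,1,1,1,1,1,1],"slide":[[0,0,0],[0,0,0],[0,0,0],[0,0,0],[0,0,0],[0,0,0],[0,0,0],[0,0,0],[0,0,0],[0,0,0],[0,0,0],[0,0,0]],"spin":[0,0,0,0,0,0,0,0,0,0,0,0]}' 25
python3 -c "
from h import *
go(.627,.016,.13)"
```

```text
time_s: 9.48
ee_pos: [0.4343, 0.1323, 0.044]
eef_rot: [-2.535, 1.57, -2.92]
force: [-0.5, 0.6, 1.0]
grip_width: 0.0938
time_s: 10.48
ee_pos: [0.4343, 0.1321, 0.0445]
eef_rot: [-3.054, 1.571, 2.844]
force: [1.0, -0.0, -0.2]
grip_width: 0.0233
t 10.48 pos [0.4343 0.1321 0.0445] w 0.0233 F [ 1.  -0.  -0.2] jawyaw 68.0 slide [-0.0855 -0.0353  0.2222]
```

```bash
python3 -m creep '{"hand":[1,1,1,1,1,1,1,1,1,1,1,1],"slide":[[-0.005,0,0],[-0.020,0,0],[-0.045,0,0],[-0.068,-0.001,0.008],[-0.081,-0.004,0.025],[-0.086,-0.008,0.050],[-0.086,-0.013,0.082],[-0.086,-0.018,0.116],[-0.086,-0.024,0.150],[-0.086,-0.029,0.182],[-0.086,-0.033,0.206],[-0.086,-0.035,0.218]],"spin":[0,0,0,0,0,0,0,0,0,0,0,0]}'
python3 -m creep '{"hand":[1,1,1,1],"slide":[[0,0,0.004],[0,0,0.004],[0,0,0.004],[0,0,0.004]],"spin":[0,0,0,0]}'
python3 -c "
from h import *
c=ctrl.calibration('wrist')
go(.627,.016,.049)
cv2.imwrite('pics/w5.png',ctrl.camera('wrist')[:,:,::-1])
print(proj('wrist',[.627,.016,.005],c))"
```

```text
time_s: 11.48
ee_pos: [0.6248, 0.016, 0.1301]
eef_rot: [-2.254, 1.57, -2.64]
force: [-0.4, 0.1, -3.0]
grip_width: 0.0234
time_s: 11.82
ee_pos: [0.6263, 0.017, 0.1307]
eef_rot: [-2.914, 1.57, 2.985]
force: [-0.0, 0.5, -2.7]
grip_width: 0.0236
t 11.82 pos [0.6263 0.017  0.1307] w 0.0236 F [-0.   0.5 -2.7] jawyaw 68.0 slide [ 0.0817 -0.0006  0.0011]
(np.float64(326.1326377221717), np.float64(231.48639795419868))
```

View pics/w5.png

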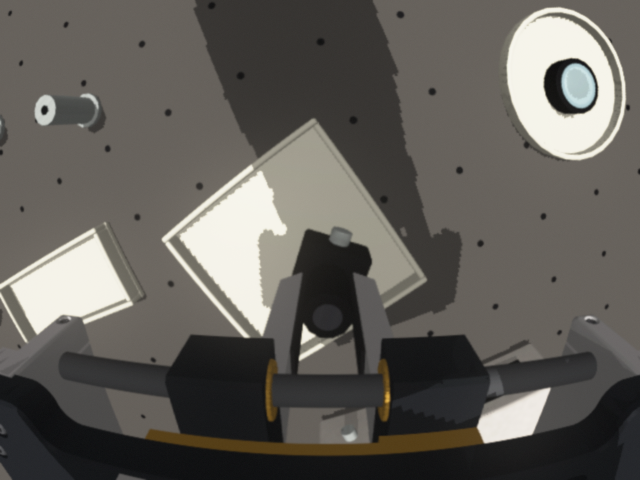

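The held holder is upright with its landing point at about (326,231), inside the square tray. I'll lower it.

```bash
python3 -m creep '{"hand":[1,1,1,1,1,1,1,1,1,1,1,1],"slide":[[0.008,0,0.001],[0.025,0,0.001],[0.043,0,0.001],[0.057,0,0.001],[0.067,0,0.001],[0.074,0,0.001],[0.077,0,0.001],[0.0785,0,0.001],[0.0795,0,0.001],[0.080,0,0.001],[0.0805,0,0.001],[0.0805,0,0.001]],"spin":[0,0,0,0,0,0,0,0,0,0,0,0]}'
python3 -m creep '{"hand":[1,1,1,1],"slide":[[0.0005,0,0],[0.001,0,0],[0.001,0,0],[0.001,0,0]],"spin":[0,0,0,0]}'
```

```text
time_s: 12.87
ee_pos: [0.6281, 0.016, 0.0504]
eef_rot: [0.342, 1.57, -0.043]
force: [0.4, -0.1, -3.8]
grip_width: 0.0237
time_s: 13.2
ee_pos: [0.6282, 0.016, 0.0495]
eef_rot: [0.37, 1.57, -0.015]
force: [-0.6, 0.3, 2.4]
grip_width: 0.0236
```

```bash
python3 -m creep '{"hand":[0.4,0.3,0.2,0.1,0.0,0.0],"slide":[[0,0,0],[0,0,0],[0,0,0],[0,0,0],[0,0,0],[0,0,0]],"spin":[0,0,0,0,0,0]}'
python3 -m creep '{"hand":[0,0,0,0,0,-0.5,-1,-1,-1],"slide":[[-0.003,0,0],[-0.012,0,0],[-0.030,0,0],[-0.055,0,0],[-0.075,0,0],[-0.088,0,0],[-0.091,0,0],[-0.091,0,0],[-0.091,0,0]],"spin":[0,0,0,0,0,0,0,0,0]}'
python3 -c "
from h import *
go(.380,.2585,.14)
cv2.imwrite('pics/w6.png',ctrl.camera('wrist')[:,:,::-1])"
```

```text
time_s: 13.7
ee_pos: [0.6279, 0.016, 0.049]
eef_rot: [-2.203, 1.571, -2.588]
force: [-0.4, -0.7, 0.1]
grip_width: 0.0464
time_s: 14.45
ee_pos: [0.6275, 0.016, 0.139]
eef_rot: [-2.786, 1.569, 3.113]
force: [0.1, 1.2, -0.1]
grip_width: 0.0702
t 14.45 pos [0.6275 0.016  0.139 ] w 0.0702 F [ 0.1  1.2 -0.1] jawyaw 68.0 slide [-0.0006  0.1319 -0.3204]
```

View pics/w6.png

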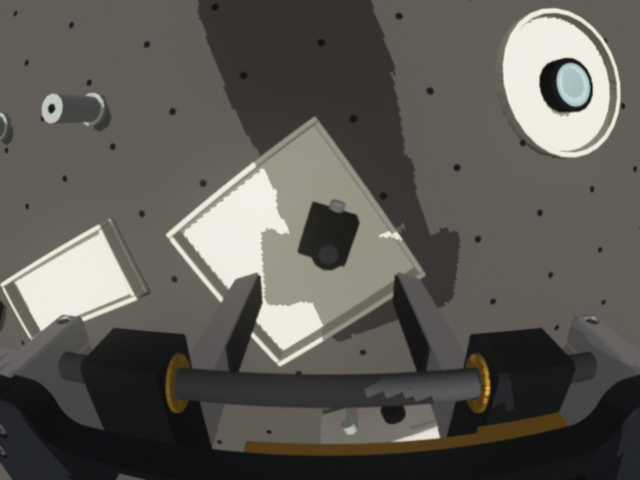

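Holder A stands upright in the square tray at (328,235). Next is holder B.

```bash
python3 -m creep '{"hand":[-1,-1,-1,-1,-1,-1,-1,-1,-1,-1,-1,-1],"slide":[[0,0.004,-0.010],[0,0.013,-0.032],[0,0.027,-0.065],[0,0.041,-0.100],[0,0.055,-0.135],[0,0.070,-0.170],[0,0.084,-0.205],[0,0.099,-0.240],[0,0.113,-0.275],[0,0.124,-0.302],[0,0.131,-0.317],[0,0.132,-0.3205]],"spin":[0,0,0,0,0,0,0,0,0,0,0,0]}'
python3 -m creep '{"hand":[-1,-1,-1],"slide":[[0,0,0],[0,0,0],[0,0,0]],"spin":[0,0,0]}'
python3 -c "
from h import *
go(.380,.2585,.044)
c=ctrl.calibration('wrist')
cv2.imwrite('pics/w7.png',ctrl.camera('wrist')[:,:,::-1])
print(proj('wrist',[.380,.2585,.066],c))"
```

```text
time_s: 15.5
ee_pos: [0.3779, 0.2601, 0.1395]
eef_rot: [-2.517, 1.57, -2.899]
force: [-0.6, -0.7, 0.1]
grip_width: 0.0942
time_s: 15.75
ee_pos: [0.3809, 0.2579, 0.1398]
eef_rot: [-1.942, 1.57, -2.328]
force: [-0.0, 0.4, 0.3]
grip_width: 0.0945
t 15.75 pos [0.3809 0.2579 0.1398] w 0.0945 F [-0.   0.4  0.3] jawyaw 67.9 slide [ 0.0958  0.0002 -0.001 ]
(np.float64(327.2573713762187), np.float64(248.67904453260124))
```

View pics/w7.png

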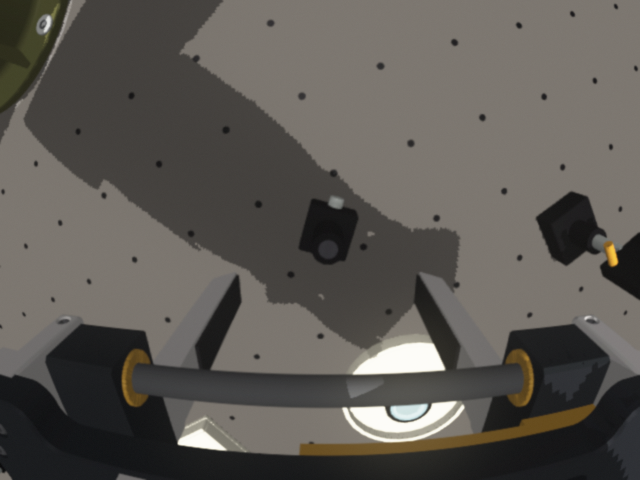

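Tube top at (328,249), as predicted. I'll grip it.

```bash
python3 -m creep '{"hand":[-1,-1,-1,-1,-1,-1,-1,-1],"slide":[[0.010,0,0],[0.030,0,0],[0.054,0,0],[0.072,0,0],[0.085,0,0],[0.092,0,0],[0.0955,0,0],[0.0955,0,0]],"spin":[0,0,0,0,0,0,0,0]}'
python3 -m creep '{"hand":[-0.4,0,0.2,0.4,0.6,1,1,1,1,1,1,1],"slide":[[0,0,0],[0,0,0],[0,0,0],[0,0,0],[0,0,0],[0,0,0],[0,0,0],[0,0,0],[0,0,0],[0,0,0],[0,0,0],[0,0,0]],"spin":[0,0,0,0,0,0,0,0,0,0,0,0]}' 25
python3 -c "
from h import *
go(.643,-.054,.165)"
```

```text
time_s: 16.47
ee_pos: [0.3804, 0.2583, 0.044]
eef_rot: [-2.212, 1.57, -2.597]
force: [0.0, -0.5, 0.8]
grip_width: 0.0936
time_s: 17.47
ee_pos: [0.3804, 0.2586, 0.0445]
eef_rot: [-2.044, 1.571, -2.429]
force: [-0.3, -0.2, -0.5]
grip_width: 0.0235
t 17.47 pos [0.3804 0.2586 0.0445] w 0.0235 F [-0.3 -0.2 -0.5] jawyaw 67.9 slide [-0.1205 -0.1911  0.3608]
```

```bash
python3 -m creep '{"hand":[1,1,1,1,1,1,1,1,1,1,1,1],"slide":[[-0.005,0,0],[-0.020,0,0],[-0.050,0,0],[-0.080,-0.003,0.006],[-0.105,-0.012,0.022],[-0.118,-0.025,0.048],[-0.1205,-0.041,0.078],[-0.1205,-0.057,0.108],[-0.1205,-0.073,0.138],[-0.1205,-0.089,0.168],[-0.1205,-0.105,0.198],[-0.1205,-0.120,0.227]],"spin":[0,0,0,0,0,0,0,0,0,0,0,0]}'
python3 -m creep '{"hand":[1,1,1,1,1,1,1,1,1],"slide":[[0,-0.015,0.029],[0,-0.031,0.058],[0,-0.046,0.087],[0,-0.059,0.111],[0,-0.067,0.126],[0,-0.071,0.134],[0,-0.071,0.134],[0,-0.071,0.134],[0,-0.071,0.134]],"spin":[0,0,0,0,0,0,0,0,0]}'
python3 -c "
from h import *
go(.643,-.054,.0495)
cv2.imwrite('pics/w8.png',ctrl.camera('wrist')[:,:,::-1])"
```

```text
time_s: 18.47
ee_pos: [0.5464, 0.0605, 0.1652]
eef_rot: [-2.664, 1.57, -3.049]
force: [-1.2, 0.8, -2.4]
grip_width: 0.0235
time_s: 19.22
ee_pos: [0.6427, -0.0529, 0.1651]
eef_rot: [3.108, 1.57, 2.724]
force: [0.1, 0.8, -2.6]
grip_width: 0.0236
t 19.22 pos [ 0.6427 -0.0529  0.1651] w 0.0236 F [ 0.1  0.8 -2.6] jawyaw 68.0 slide [ 0.1156 -0.0009  0.0007]
```

View pics/w8.png

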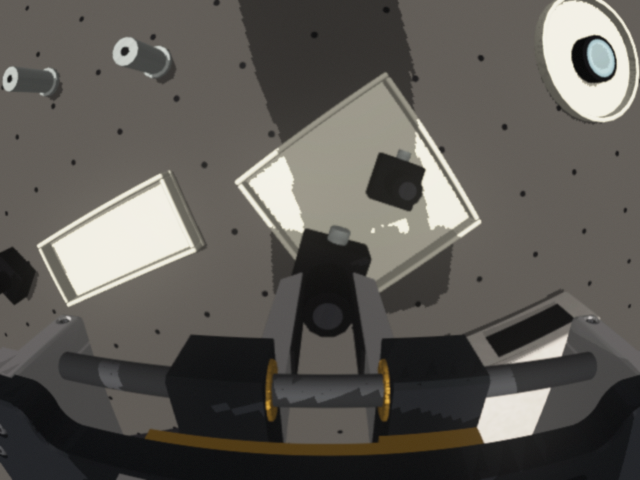

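Holder A is still upright at (395,180), and holder B hangs level over the free half of the tray. I'll lower it.

```bash
python3 -m creep '{"hand":[1,1,1,1,1,1,1,1,1,1,1,1],"slide":[[0.008,0,0],[0.026,0,0],[0.050,0,0],[0.074,0,0],[0.092,0,0],[0.104,0,0],[0.110,0,0],[0.112,0,0],[0.1135,0,0],[0.1145,0,0],[0.115,0,0],[0.115,0,0]],"spin":[0,0,0,0,0,0,0,0,0,0,0,0]}'
python3 -m creep '{"hand":[1,1,1,1],"slide":[[0.0005,0,0],[0.001,0,0],[0.001,0,0],[0.001,0,0]],"spin":[0,0,0,0]}'
```

```text
time_s: 20.27
ee_pos: [0.6436, -0.054, 0.0507]
eef_rot: [0.239, 1.57, -0.145]
force: [-0.2, -0.1, -2.9]
grip_width: 0.0236
time_s: 20.6
ee_pos: [0.6435, -0.054, 0.0496]
eef_rot: [0.166, 1.57, -0.218]
force: [-0.6, 0.1, 3.0]
grip_width: 0.0233
```

```bash
python3 -m creep '{"hand":[0.4,0.3,0.2,0.1,0.0,0.0],"slide":[[0,0,0],[0,0,0],[0,0,0],[0,0,0],[0,0,0],[0,0,0]],"spin":[0,0,0,0,0,0]}'
python3 -m creep '{"hand":[0,0,0,0,0,-0.5,-1,-1,-1],"slide":[[-0.003,0,0],[-0.012,0,0],[-0.030,0,0],[-0.055,0,0],[-0.075,0,0],[-0.088,0,0],[-0.091,0,0],[-0.091,0,0],[-0.091,0,0]],"spin":[0,0,0,0,0,0,0,0,0]}'
python3 -c "
from h import *
go(.4368,-.144,.14)
cv2.imwrite('pics/w9.png',ctrl.camera('wrist')[:,:,::-1])"
```

```text
time_s: 21.1
ee_pos: [0.6433, -0.0539, 0.049]
eef_rot: [-2.964, 1.571, 2.934]
force: [0.1, 0.2, 0.1]
grip_width: 0.0466
time_s: 21.85
ee_pos: [0.6429, -0.0539, 0.139]
eef_rot: [-2.905, 1.569, 2.994]
force: [1.0, -0.6, -0.5]
grip_width: 0.0702
t 21.85 pos [ 0.6429 -0.0539  0.139 ] w 0.0702 F [ 1.  -0.6 -0.5] jawyaw 68.0 slide [-0.0007 -0.1609 -0.1572]
```

View pics/w9.png

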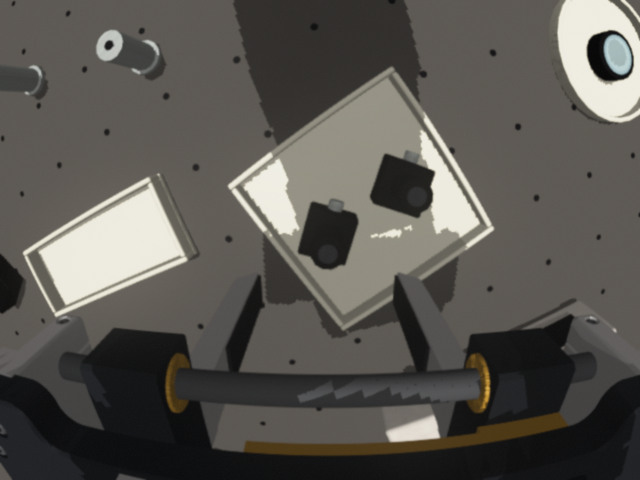

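Both holders stand upright in the square tray. Now post A, turning the jaws to world x to stay clear of the iris.

```bash
python3 -m creep '{"hand":[-1,-1,-1,-1,-1,-1,-1,-1,-1,-1,-1,-1],"slide":[[0,-0.010,-0.010],[0,-0.028,-0.027],[0,-0.050,-0.049],[0,-0.072,-0.070],[0,-0.094,-0.092],[0,-0.116,-0.113],[0,-0.135,-0.132],[0,-0.150,-0.147],[0,-0.158,-0.154],[0,-0.161,-0.157],[0,-0.161,-0.157],[0,-0.161,-0.157]],"spin":[4,11,18,25,32,39,46,53,60,65,68,68]}'
python3 -m creep '{"hand":[-1,-1],"slide":[[0,0,0],[0,0,0]],"spin":[0,0]}'
python3 -c "
from h import *
go(.4368,-.144,.042)
c=ctrl.calibration('wrist'); print(ctrl.get_obs()['qpos'].round(2))
cv2.imwrite('pics/w10.png',ctrl.camera('wrist')[:,:,::-1])
print(proj('wrist',[.4368,-.144,.064],c))"
```

```text
time_s: 22.9
ee_pos: [0.4368, -0.1443, 0.1393]
eef_rot: [-1.953, 1.569, 2.755]
force: [-0.7, 1.2, -0.3]
grip_width: 0.0941
time_s: 23.07
ee_pos: [0.4373, -0.1441, 0.1395]
eef_rot: [-1.95, 1.57, 2.763]
force: [-0.7, -0.3, 0.3]
grip_width: 0.094
t 23.07 pos [ 0.4373 -0.1441  0.1395] w 0.094 F [-0.7 -0.3  0.3] jawyaw 0.1 slide [ 0.0975 -0.0004 -0.    ]
[-0.4   0.18  1.85 -0.    1.11 -0.4 ]
(np.float64(326.54259116054925), np.float64(249.62902380620636))
```

View pics/w10.png

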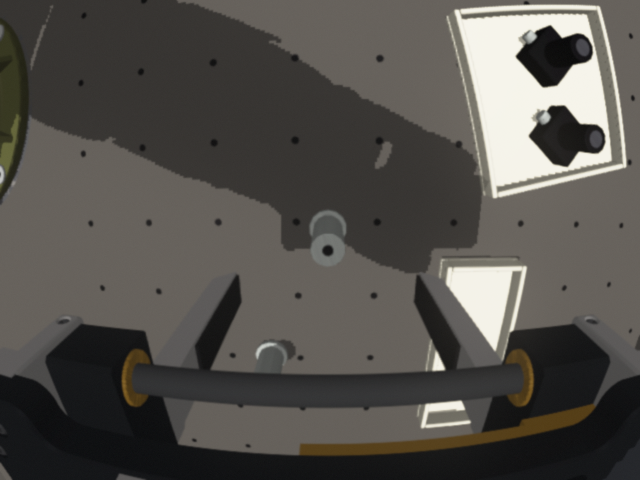

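Post A top at (328,250), matching. I'll grip it.

```bash
python3 -m creep '{"hand":[-1,-1,-1,-1,-1,-1,-1,-1],"slide":[[0.010,0,0],[0.030,0,0],[0.054,0,0],[0.073,0,0],[0.086,0,0],[0.094,0,0],[0.0975,0,0],[0.0975,0,0]],"spin":[0,0,0,0,0,0,0,0]}'
python3 -m creep '{"hand":[-0.4,0,0.2,0.4,0.6,1,1,1,1,1,1,1],"slide":[[0,0,0],[0,0,0],[0,0,0],[0,0,0],[0,0,0],[0,0,0],[0,0,0],[0,0,0],[0,0,0],[0,0,0],[0,0,0],[0,0,0]],"spin":[0,0,0,0,0,0,0,0,0,0,0,0]}' 30
python3 -c "
from h import *
go(.580,-.228,.14)"
```

```text
time_s: 23.78
ee_pos: [0.4371, -0.1441, 0.0419]
eef_rot: [-1.986, 1.57, 2.726]
force: [-0.3, -0.3, 0.6]
grip_width: 0.094
time_s: 24.78
ee_pos: [0.4373, -0.1442, 0.0425]
eef_rot: [-2.106, 1.571, 2.605]
force: [-0.1, -0.0, -0.3]
grip_width: 0.0244
t 24.78 pos [ 0.4373 -0.1442  0.0425] w 0.0244 F [-0.1 -0.  -0.3] jawyaw -0.0 slide [-0.0975  0.1427  0.0837]
```

```bash
python3 -m creep '{"hand":[1,1,1,1,1,1,1,1,1,1,1,1],"slide":[[-0.005,0,0],[-0.020,0,0],[-0.047,0,0],[-0.075,0.005,0.003],[-0.092,0.017,0.010],[-0.0975,0.037,0.022],[-0.0975,0.063,0.037],[-0.0975,0.090,0.053],[-0.0975,0.114,0.067],[-0.0975,0.132,0.077],[-0.0975,0.141,0.083],[-0.0975,0.143,0.084]],"spin":[0,0,0,0,0,0,0,0,0,0,0,0]}'
python3 -m creep '{"hand":[1,1,1],"slide":[[0,0,0],[0,0,0],[0,0,0]],"spin":[0,0,0]}'
python3 -c "
from h import *
c=ctrl.calibration('wrist')
go(.580,-.228,.0475)
cv2.imwrite('pics/w11.png',ctrl.camera('wrist')[:,:,::-1])
print(proj('wrist',[.58,-.228,.005],c))"
```

```text
time_s: 25.78
ee_pos: [0.581, -0.2291, 0.1395]
eef_rot: [-1.909, 1.57, 2.803]
force: [-0.6, 0.8, -1.8]
grip_width: 0.0245
time_s: 26.03
ee_pos: [0.5797, -0.2279, 0.1403]
eef_rot: [-1.866, 1.571, 2.846]
force: [0.3, 0.0, -2.3]
grip_width: 0.024
t 26.03 pos [ 0.5797 -0.2279  0.1403] w 0.024 F [ 0.3  0.  -2.3] jawyaw -0.0 slide [0.0928 0.0003 0.0001]
(np.float64(327.43037665523514), np.float64(227.74407642131376))
```

View pics/w11.png

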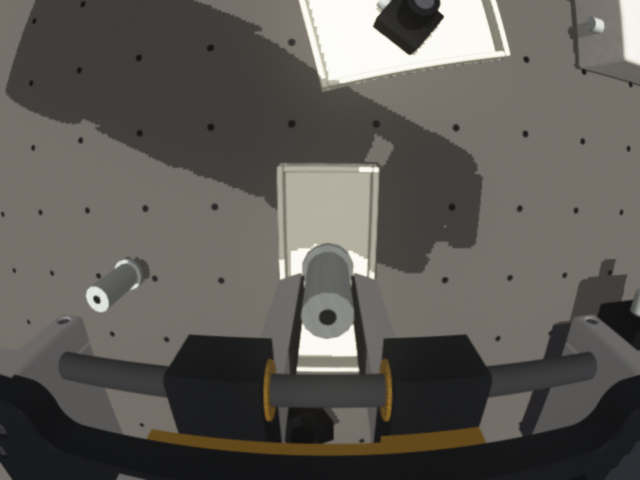

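The long tray is centred at column 328 and the post's landing point is at (327,228). I'll lower it.

```bash
python3 -m creep '{"hand":[1,1,1,1,1,1,1,1,1,1,1,1],"slide":[[0.008,0,0],[0.025,0,0],[0.046,0,0],[0.064,0,0],[0.077,0,0],[0.085,0,0],[0.0885,0,0],[0.090,0,0],[0.091,0,0],[0.0915,0,0],[0.092,0,0],[0.092,0,0]],"spin":[0,0,0,0,0,0,0,0,0,0,0,0]}'
python3 -m creep '{"hand":[1,1,1,1],"slide":[[0.0005,0,0],[0.001,0,0],[0.001,0,0],[0.001,0,0]],"spin":[0,0,0,0]}'
```

```text
time_s: 27.08
ee_pos: [0.5805, -0.2284, 0.0485]
eef_rot: [1.174, 1.57, -0.397]
force: [-0.1, -0.1, -1.7]
grip_width: 0.0244
time_s: 27.42
ee_pos: [0.5805, -0.2284, 0.0476]
eef_rot: [1.129, 1.57, -0.442]
force: [-2.8, 2.2, 5.5]
grip_width: 0.0244
```

```bash
python3 -m creep '{"hand":[0.4,0.3,0.2,0.1,0.0,0.0],"slide":[[0,0,0],[0,0,0],[0,0,0],[0,0,0],[0,0,0],[0,0,0]],"spin":[0,0,0,0,0,0]}'
python3 -m creep '{"hand":[0,0,0,0,0,-0.5,-1,-1,-1],"slide":[[-0.003,0,0],[-0.012,0,0],[-0.030,0,0],[-0.055,0,0],[-0.077,0,0],[-0.090,0,0],[-0.093,0,0],[-0.093,0,0],[-0.093,0,0]],"spin":[0,0,0,0,0,0,0,0,0]}'
python3 -c "
from h import *
go(.3812,-.2745,.14)
cv2.imwrite('pics/w12.png',ctrl.camera('wrist')[:,:,::-1])"
```

```text
time_s: 27.92
ee_pos: [0.5803, -0.2283, 0.047]
eef_rot: [-1.928, 1.571, 2.784]
force: [-0.4, -0.1, -1.4]
grip_width: 0.0465
time_s: 28.67
ee_pos: [0.5799, -0.2282, 0.139]
eef_rot: [-1.993, 1.569, 2.718]
force: [0.8, -0.2, -0.9]
grip_width: 0.0702
t 28.67 pos [ 0.5799 -0.2282  0.139 ] w 0.0702 F [ 0.8 -0.2 -0.9] jawyaw -0.0 slide [-0.0008 -0.1986  0.0465]
```

View pics/w12.png

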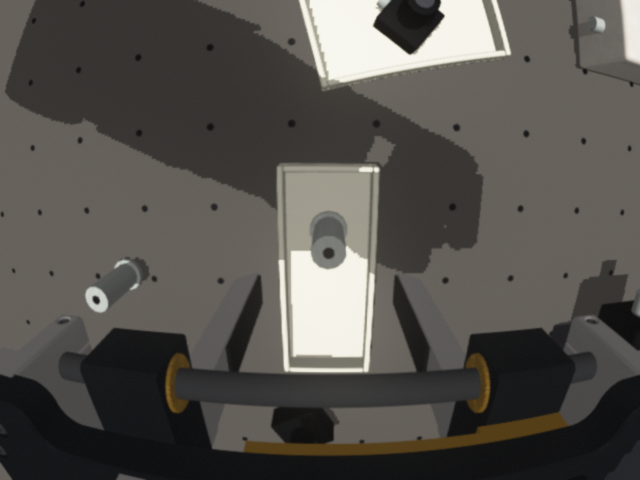

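Post A stands upright in the long tray at (328,245). Next is post B.

```bash
python3 -m creep '{"hand":[-1,-1,-1,-1,-1,-1,-1,-1,-1,-1,-1],"slide":[[0,-0.008,0.002],[0,-0.026,0.006],[0,-0.052,0.012],[0,-0.082,0.019],[0,-0.112,0.026],[0,-0.142,0.033],[0,-0.168,0.039],[0,-0.187,0.044],[0,-0.197,0.046],[0,-0.1985,0.0465],[0,-0.1985,0.0465]],"spin":[0,0,0,0,0,0,0,0,0,0,0]}'
python3 -m creep '{"hand":[-1,-1],"slide":[[0,0,0],[0,0,0]],"spin":[0,0]}'
python3 -c "
from h import *
go(.3812,-.2745,.042)
c=ctrl.calibration('wrist')
cv2.imwrite('pics/w13.png',ctrl.camera('wrist')[:,:,::-1])
print(proj('wrist',[.3812,-.2745,.064],c))"
```

```text
time_s: 29.63
ee_pos: [0.3817, -0.2747, 0.14]
eef_rot: [2.361, 1.571, 0.789]
force: [-0.7, 0.2, -0.6]
grip_width: 0.0938
time_s: 29.8
ee_pos: [0.3825, -0.2744, 0.1399]
eef_rot: [-2.763, 1.571, 1.949]
force: [-0.5, 0.2, -0.1]
grip_width: 0.0942
t 29.8 pos [ 0.3825 -0.2744  0.1399] w 0.0942 F [-0.5  0.2 -0.1] jawyaw -0.0 slide [ 0.0979 -0.0013  0.0001]
(np.float64(325.31097768321933), np.float64(249.66740723903564))
```

View pics/w13.png

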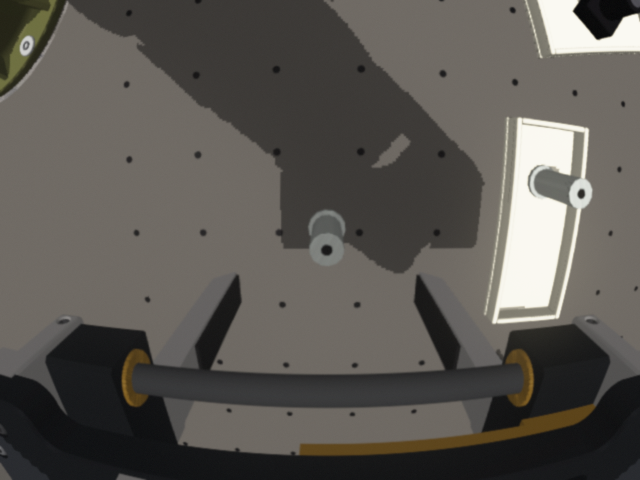

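Post B top is at (327,250), centred between the fingers.

```bash
python3 -m creep '{"hand":[-1,-1,-1,-1,-1,-1,-1,-1],"slide":[[0.010,0,0],[0.030,0,0],[0.054,0,0],[0.073,0,0],[0.086,0,0],[0.094,0,0],[0.098,0,0],[0.098,0,0]],"spin":[0,0,0,0,0,0,0,0]}'
python3 -m creep '{"hand":[-0.4,0,0.2,0.4,0.6,1,1,1,1,1,1,1],"slide":[[0,0,0],[0,0,0],[0,0,0],[0,0,0],[0,0,0],[0,0,0],[0,0,0],[0,0,0],[0,0,0],[0,0,0],[0,0,0],[0,0,0]],"spin":[0,0,0,0,0,0,0,0,0,0,0,0]}' 30
python3 -c "
from h import *
go(.580,-.308,.14)"
```

```text
time_s: 30.52
ee_pos: [0.3816, -0.2744, 0.0413]
eef_rot: [-2.273, 1.57, 2.438]
force: [-0.1, -0.3, -0.1]
grip_width: 0.094
time_s: 31.52
ee_pos: [0.3818, -0.2747, 0.042]
eef_rot: [1.147, 1.571, -0.425]
force: [0.4, 0.9, -0.4]
grip_width: 0.0247
t 31.52 pos [ 0.3818 -0.2747  0.042 ] w 0.0247 F [ 0.4  0.9 -0.4] jawyaw -0.1 slide [-0.0979  0.1983  0.0331]
```

```bash
python3 -m creep '{"hand":[1,1,1,1,1,1,1,1,1,1,1,1],"slide":[[-0.005,0,0],[-0.020,0,0],[-0.047,0,0],[-0.075,0.006,0.001],[-0.092,0.020,0.003],[-0.098,0.045,0.007],[-0.098,0.078,0.013],[-0.098,0.111,0.018],[-0.098,0.144,0.024],[-0.098,0.173,0.029],[-0.098,0.191,0.032],[-0.098,0.198,0.033]],"spin":[0,0,0,0,0,0,0,0,0,0,0,0]}'
python3 -m creep '{"hand":[1,1,1],"slide":[[0,0,0],[0,0,0],[0,0,0]],"spin":[0,0,0]}'
python3 -c "
from h import *
c=ctrl.calibration('wrist')
go(.580,-.308,.047)
cv2.imwrite('pics/w14.png',ctrl.camera('wrist')[:,:,::-1])
cv2.imwrite('pics/d14.png',cv2.resize(ctrl.camera('side')[150:390,380:640,::-1],(650,600)))
print(proj('wrist',[.58,-.308,.005],c))"
```

```text
time_s: 32.52
ee_pos: [0.5813, -0.3076, 0.1393]
eef_rot: [-2.241, 1.57, 2.472]
force: [-0.0, 1.1, -2.8]
grip_width: 0.0242
time_s: 32.77
ee_pos: [0.5787, -0.3078, 0.1402]
eef_rot: [-1.918, 1.57, 2.794]
force: [0.9, -0.6, -2.3]
grip_width: 0.0245
t 32.77 pos [ 0.5787 -0.3078  0.1402] w 0.0245 F [ 0.9 -0.6 -2.3] jawyaw -0.1 slide [0.0932 0.0014 0.0002]
(np.float64(328.70624875693125), np.float64(227.87395367223957))
```

View pics/w14.png

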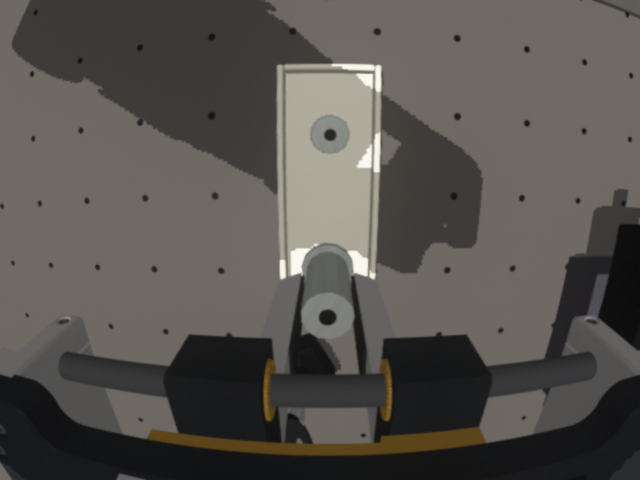

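View pics/d14.png

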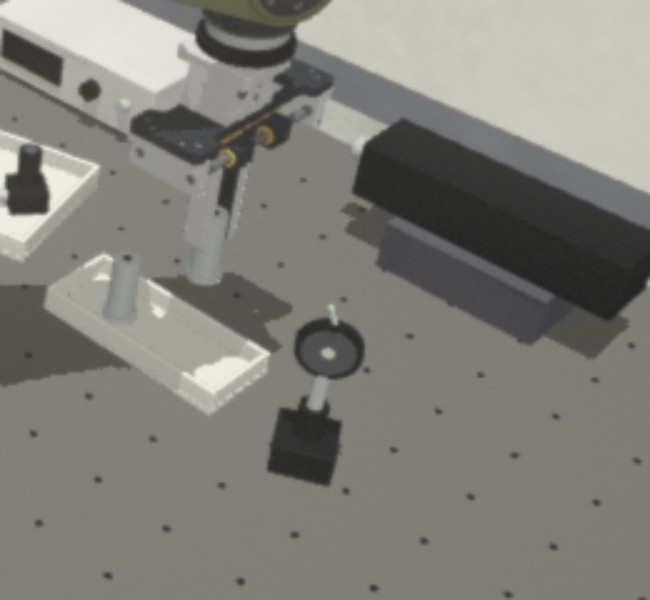

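The wrist view shows post B over the free end of the tray. The side view shows the iris well clear of the gripper. I'll lower it.

```bash
python3 -m creep '{"hand":[1,1,1,1,1,1,1,1,1,1,1,1],"slide":[[0.008,0,0],[0.025,0,0],[0.046,0,0],[0.064,0,0],[0.077,0,0],[0.085,0,0],[0.0885,0,0],[0.090,0,0],[0.091,0,0],[0.0915,0,0],[0.0925,0,0],[0.0925,0,0]],"spin":[0,0,0,0,0,0,0,0,0,0,0,0]}'
python3 -m creep '{"hand":[1,1,1,1],"slide":[[0.0005,0,0],[0.001,0,0],[0.001,0,0],[0.001,0,0]],"spin":[0,0,0,0]}'
```

```text
time_s: 33.87
ee_pos: [0.5799, -0.3079, 0.0479]
eef_rot: [1.01, 1.57, -0.562]
force: [0.2, 0.1, -3.4]
grip_width: 0.0246
time_s: 34.2
ee_pos: [0.5799, -0.308, 0.0471]
eef_rot: [0.954, 1.57, -0.617]
force: [-0.8, 0.3, 3.2]
grip_width: 0.0244
```

```bash
python3 -m creep '{"hand":[0.4,0.3,0.2,0.1,0.0,0.0],"slide":[[0,0,0],[0,0,0],[0,0,0],[0,0,0],[0,0,0],[0,0,0]],"spin":[0,0,0,0,0,0]}'
python3 -m creep '{"hand":[0,0,0,0,0,0,0,0,0,0,0,0],"slide":[[-0.003,0,0],[-0.012,0,0],[-0.030,0,0],[-0.055,0,0],[-0.085,0,0],[-0.115,0,0],[-0.145,-0.01,0],[-0.165,-0.04,-0.02],[-0.170,-0.075,-0.04],[-0.170,-0.110,-0.06],[-0.170,-0.135,-0.08],[-0.170,-0.150,-0.09]],"spin":[0,0,0,0,0,0,0,0,0,0,0,0]}'
python3 -m creep '{"hand":[0,0,0,0],"slide":[[0,0,0],[0,0,0],[0,0,0],[0,0,0]],"spin":[0,0,0,0]}'
python3 -c "
from h import *
go(0,0,0)
cv2.imwrite('pics/s15.png',ctrl.camera('scene')[:,:,::-1])
cv2.imwrite('pics/d15.png',ctrl.camera('side')[:,:,::-1])
cv2.imwrite('pics/w15.png',ctrl.camera('wrist')[:,:,::-1])
a=cv2.imread('pics/s15.png')[80:440,150:450]
cv2.imwrite('pics/s15z.png',cv2.resize(a,(500,600),interpolation=cv2.INTER_CUBIC))
a=cv2.imread('pics/d15.png')[120:350,190:530]
cv2.imwrite('pics/d15z.png',cv2.resize(a,(800,541),interpolation=cv2.INTER_CUBIC))"
```

```text
time_s: 34.7
ee_pos: [0.5797, -0.3079, 0.0465]
eef_rot: [2.132, 1.571, 0.56]
force: [-0.2, -0.5, 0.2]
grip_width: 0.047
time_s: 35.7
ee_pos: [0.4276, -0.2161, 0.2177]
eef_rot: [1.08, 1.57, -0.491]
force: [0.7, 0.3, 0.2]
grip_width: 0.0471
time_s: 36.03
ee_pos: [0.4304, -0.2182, 0.2166]
eef_rot: [0.819, 1.571, -0.753]
force: [0.7, -0.1, -0.4]
grip_width: 0.0469
t 36.03 pos [ 0.4304 -0.2182  0.2166] w 0.0469 F [ 0.7 -0.1 -0.4] jawyaw -0.1 slide [ 0.2166 -0.4306 -0.2178]
```

View pics/s15z.png

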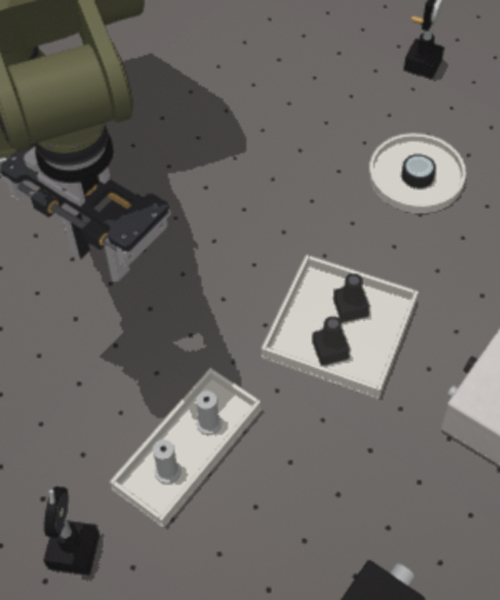

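View pics/d15z.png

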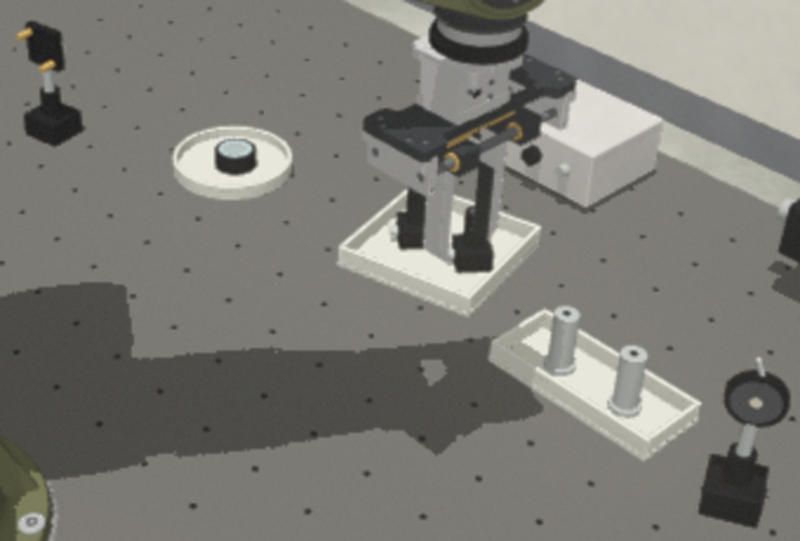

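All five parts rest in their trays: lens at (418,170), holders at (350,297) and (331,340), posts at (208,412) and (166,462). The mirror and iris look undisturbed. I'll do a quick pixel check on those two, then hand in.

Run:
```python
from h import *
a=cv2.imread('pics/scene0.png').astype(int);b=cv2.imread('pics/s15.png').astype(int)
print("iris diff",(abs(a-b).max(2)[365:430,165:215]>30).sum(),"mirror diff",(abs(a-b).max(2)[65:130,388:422]>30).sum())
a=cv2.imread('pics/side0.png').astype(int);b=cv2.imread('pics/d15.png').astype(int)
print("side iris",(abs(a-b).max(2)[268:345,485:530]>30).sum(),"mirror",(abs(a-b).max(2)[125:182,195:228]>30).sum())
ctrl.hand_in()
```

```text
iris diff 0 mirror diff 0
side iris 0 mirror 0
the job is handed in; nothing more can be done
```

The job is done and handed in at about 36 s of the 131 s allowed. I put the lens away first, flat in the round dish. Then both post holders went upright into the square tray, and both steel posts upright into the long tray. Each part was lowered until the force reading showed it touching the tray floor (about 9 N or less) before I released it.

The last scene and side pictures show every part standing or lying properly in its tray, with the arm clear and touching nothing. The mirror and iris show no pixel change from the start in either view. No check failed or disagreed. The only correction was a 4 mm shift over the dish before lowering the lens.

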